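Show the painted bud vase to the inspection camera

ROBOT

A 6-joint arm with a two-finger parallel gripper is mounted at the origin on the work surface. World frame = base frame: x ahead of the robot, y to its left, z up, the work surface at z = 0. Lengths are in mm, angles in rad, forces in N, time in s.
With the tool pointing down it reaches from about 325 to 850 mm from the base axis. Payload 15.5 kg.
Tool frame: the origin (TCP) lies at the very end of the fingers, on their centre line; the grasp point (between the pads) lies 19 mm behind it; y points along the fingers, x is the direction in which the jaws open and shut, and the axes are right-handed (so a half turn about y gives the same grasp; the last joint's range is limited). The gripper opens to 91 mm and grips with 3 to 60 N. Pads are 32 mm wide; open, the fingers measure 118 mm over their backs; the gripper's body (76 mm by 178 mm) begins 60 mm behind the grasp point.
Start: joints at [-1.423, 0.494, 1.345, -0, 1.302, -0.096], TCP at [150.871, -606.518, 213.915] pointing down, gripper open.
Joint ranges: [-2.91, 2.91], [-0.82, 2.16], [0.22, 2.67], [-1.22, 4.37], [0.12, 2.79], [-3.08, 3.08]. Speed limits (rad/s): [1.89, 1.89, 2.57, 3.01, 3.01, 3.01].

INTERFACE

Orientations are given as a rotation vector (axis times angle).
In Python, from bench import env gives the robot as it stands.
- The arm moves only by the tool step_arm, never from a script. Its argument "moves" is text: rows parted by semicolons, each of 7 numbers parted by spaces: the closure in counts, from 0 (fully open) to 255 (shut), then the shift along the tool's x, y, z in cm, then the turn, a rotation vector about the tool's x, y, z in degrees. In form: hand x y z wx wy wz; .... A call has exactly 5 rows; each row shifts and turns the pose as measured when the row begins, along the tool's axes as they then stand; what a row does not reach is not made up. A row lasts 1/12 s, in which the tool goes at most 41.7 mm and 7.16 degrees, less where a joint would pass 70% of its speed; a pose out of reach is approached as far as the arm can. A call with a gripper value outside its range is refused whole. The fingers move at their own pace and stop on an object; the grip force is fixed at half the most. Time passes only in rows, so rows that do not move let the fingers close, or fill a call up. It gives the time, the measured TCP pose, the force and the opening at its end, in the units of the state.
- env.get_state(): the state, without advancing time (a new reading comes with each control period).
- env.snapshot(name): name is "side" or "top"; returns the picture (480x640x3 uint8, red, green, blue); there is no depth.
- env.camera_model(name): a dict with "K" (3x3 intrinsics, pixels), "dist" ([k1, k2, p1, p2, k3] as OpenCV has them; the pictures are not rectified), "camera_from_world" (4x4, takes a point from world to camera coordinates). Camera axes: x right, y down, z forward; pixel columns grow to the right and rows downward; lengths in mm; the calibration is good to about 2 mm. A picture is of the moment at which its call begins. camera_model takes no time and is no camera call.
- env.hand_in(): hands the job in, once; it reports no verdict.
The state is a dict: "clock": time; "joints": joint angles; "joint_velocities": joint speeds; "effort": joint torques, N m; "eef_pos": TCP position; "tool_rot": TCP orientation; "contact_force": force on the tool from outside, world axes, zero at the start; "torque": the same for the moment, N m; "width": finger opening in mm.
Only numpy, scipy, OpenCV 4.12 (cv2) and the standard library are available. Lean on these libraries where they do the work, as an engineer would, in place of code of your own. Each camera call takes 0.05 s, during which the arm holds its last target.

TASK

First press the red cap of the clamped air canister right down and let it spring back up, to blow the dust off the inspection camera's lens. Then take the bud vase with the blue neck off the ware board, gripping it by its narrow sides so that no finger touches the round painted medallion, and hold it still in the air 150 mm in front of the lens, centred on the lens axis, with the medallion facing squarely into the lens and the neck uppermost (the camera looks 25 degrees downwards, so the vase leans back by that much). Finish while still holding it there, touching nothing else with the vase, and leave all the other pots and the brush where they are.

Things in the scene. Friction and masses are not known exactly. Their poses are not given: they have to be found in the camera images.
- vase_center (a point): centre (half-way up) of the loose bud vase to present: brown block body 34 mm (x) by 50 mm (y), 74 mm tall, with a round BLUE neck 18 to 28 mm across on top, 88 mm tall over all, about 0.22 kg. Stands on the board. Axes: z up to the neck, x out of the face with the medallion, y across the 50 mm between the narrow sides. At the start x points away from the robot (+x), within 0.75 rad
- vase: the same bud vase; origin at the centre of its underside, same axes
- medallion: the painted medallion, a cream and blue disc 36 mm across standing 1.5 mm proud of the vase's +x face; origin at the disc's centre, 40 mm above the vase's underside. No finger may touch it
- lens (a point): centre of the front glass of the inspection camera (grey box 70 x 62 x 55 mm, black lens barrel 48 mm across, 30 mm long) on a post beyond the pots, looking back to the robot's side and 25 degrees downwards; 301 mm above the table. Axes: -x is the way the lens looks, z the picture's up, y level
- focus (a point): point in the air 150 mm in front of the lens glass on the lens axis, 238 mm above the table, where the vase's centre is wanted; axes as the lens: +x points to the lens (up and away from the robot), z is the picture's up. The vase's x, y, z axes should lie along these axes
- cap_top (a point): centre of the top of the red sprung cap, 34 mm across and 20 mm tall, on the white and green air canister (66 mm across) clamped on the camera's plate, left (+y) of the camera and nearer the robot; the cap's top is 208 mm above the table. A thin red tube leads from below it up towards the camera
- cap (a joint): travel of the cap, 0 = up, 0.008 m = fully down; 2.4 N starts it and 7.2 N holds it fully down; it springs back by itself
- station: the fixed steel plate (12 mm thick) with the camera's post and the canister; origin under the middle of the camera end of the plate, on the table; turned by up to 0.2 rad about the vertical. The camera's top is the highest part, about 370 mm above the table
- board: the fixed wooden ware board, 300 x 300 mm and 18 mm thick, on the robot's right; origin at the centre of its underside; four pots stand on it in a square of four places about 140 mm apart, in any order
- plain_vase_center (a point): centre of the other bud vase on the board, same shape but with a dark brown neck and no medallion: leave alone
- tumbler_center (a point): centre of the ochre tumbler on the board, 62 mm across, 80 mm tall: leave alone
- jar_center (a point): centre of the olive lidded jar on the board, 62 mm across, 86 mm tall: leave alone
- mug_center (a point): centre of the white mug on the left of the table, 72 mm across, 82 mm tall: leave alone
- bowl_center (a point): centre of the blue bowl at the far left, 124 mm across, 50 mm tall: leave alone
- brush_grip (a point): handle of the small brush lying on the table crosswise, ahead of the robot and near its base: leave alone
Mind the look-alikes: they are no part of the job. Leave any green or turquoise look-alike of the vase alone.

How it is judged (in metres and radians):
On the way, in this order (a step that is already met when the one before it is completed fails the run):
1. the cap is pressed right down (value of joint cap above 0.006 m), for 0.1 s.
2. the cap has sprung back up (value of joint cap below 0.002 m), for 0.1 s.
3. the vase is lifted clear of the board (height (world z) of vase_center above 0.1 m and contact force between the fingers and vase above 0.5 N), for 0.2 s.
At the end, for the whole second after the job is handed in: The fingers hold the vase, still and touching neither board nor station, its centre within 25 mm of the point 150 mm in front of the lens, the medallion facing the lens and the neck up, both within 0.22 rad (about 12 degrees) of square; the cap is up again (distance between vase_center and focus below 0.025 m and angle between the x axis of vase_center and the x axis of focus, either way round below 0.22 rad and angle between the z axis of vase_center and the z axis of focus, either way round below 0.22 rad and x of lens in the frame of vase above 0.1 m and angle between vase_center's own z axis and vertical below 0.9 rad and contact force between the fingers and vase above 0.5 N and contact force between vase and station below 0.1 N and contact force between vase and board below 0.1 N and linear speed of vase below 0.03 m/s and value of joint cap below 0.002 m); the arm keeps its last pose, push and grip.
It fails at once if a finger touches the painted medallion (contact force between the fingers and medallion above 1 N).
It fails at once if another pot or the brush is moved by more than 30 mm (distance of any of plain_vase_center, tumbler_center, jar_center, mug_center, bowl_center, brush_grip from where it was at the start of the episode above 0.03 m).
It also fails if it takes over 64 s, if anything falls off the work surface, if the arm or the gripper's body presses on something with over 40 N, if the wrist force passes 120 N, or if a joint passes its speed limit or range.

## Working session

There is one attempt and no reset: what is moved stays moved. The work goes in short steps, Python scripts to look and compute and a tool call to move; the robot and the scene stay as the last step left them, time stands still between calls to the robot, and variables do not carry over. Pictures are saved under pics/ and viewed, and the job is handed in when it is done.

Besides the shell and the picture viewer there is one more tool, called in YAML: its name, and indented under it one key for each argument. step_arm: Moves the arm, as the interface text tells. Its arguments: {"type":"object","properties":{"moves":{"type":"string"}},"required":["moves"]}

```bash
ls; mkdir -p pics
python3 - <<'E'
from bench import env
import cv2,numpy as np
np.set_printoptions(precision=4,suppress=True)
for n in("side","top"):
    im=env.snapshot(n); cv2.imwrite(f"pics/{n}0.png",im[:,:,::-1])
    m=env.camera_model(n); print(n,m)
print(env.get_state())
E
```

```text
pics
side {'K': array([[574.4847,   0.    , 305.8931],
       [  0.    , 574.4847, 234.5823],
       [  0.    ,   0.    ,   1.    ]]), 'dist': array([-0.0368,  0.    ,  0.    ,  0.    ,  0.    ]), 'camera_from_world': array([[  -0.9657,   -0.2589,    0.0209,  474.2049],
       [  -0.1997,    0.6886,   -0.6971,  226.9591],
       [   0.1661,   -0.6773,   -0.7167, 1596.4039],
       [   0.    ,    0.    ,    0.    ,    1.    ]])}
top {'K': array([[479.3657,   0.    , 320.8009],
       [  0.    , 479.3657, 229.4803],
       [  0.    ,   0.    ,   1.    ]]), 'dist': array([-0.0122,  0.    ,  0.    ,  0.    ,  0.    ]), 'camera_from_world': array([[  -0.0225,   -0.9992,   -0.0319,   16.8416],
       [  -0.9957,    0.0252,   -0.0889,  522.0146],
       [   0.0896,    0.0297,   -0.9955, 1419.6363],
       [   0.    ,    0.    ,    0.    ,    1.    ]])}
{'clock': 0.1, 'joints': array([-1.4225,  0.4941,  1.3461, -0.    ,  1.3025, -0.0955]), 'joint_velocities': array([-0.0013, -0.002 , -0.0023,  0.002 ,  0.0007, -0.0004]), 'effort': array([ -0.0001, -88.0237, -38.2545,   0.0709,   0.0483,  -0.    ]), 'eef_pos': array([ 150.817 , -606.1908,  213.3987]), 'tool_rot': array([-1.3139,  1.0283, -1.027 ]), 'contact_force': array([ 0.3809,  0.8831, -0.1487]), 'torque': array([-0.0463,  0.0122,  0.0245]), 'width': 91.03153253712291}
```

View pics/side0.png

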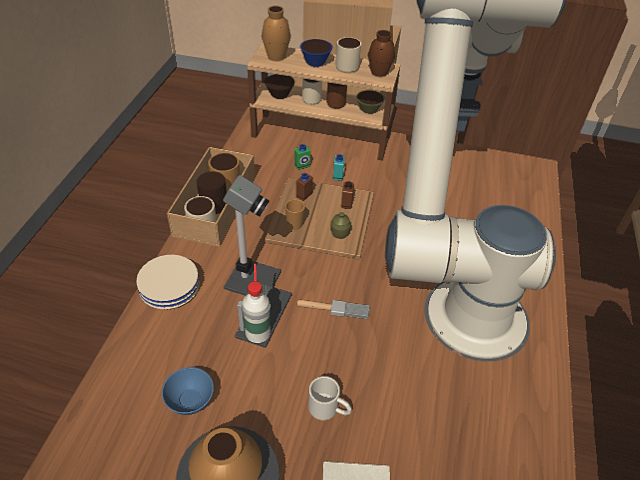

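View pics/top0.png

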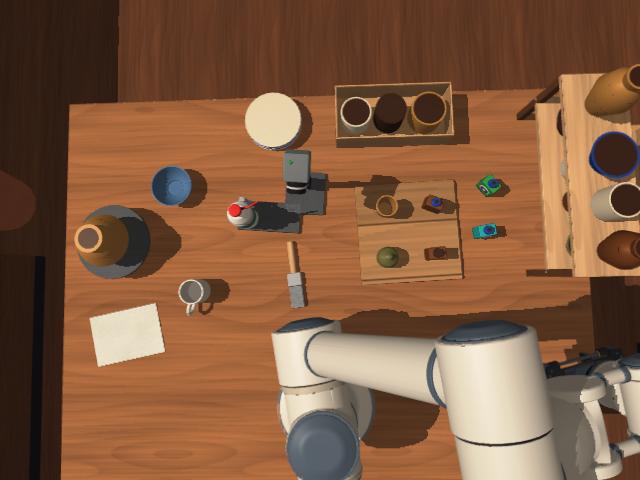

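The side view shows a brown vase with a blue neck at about (304,186) and a brown one with a dark neck at (348,193). The green (303,156) and turquoise (339,166) look-alikes are off the board. In the top view the blue-necked vase is at about (433,203) and the plain one at (436,253). Next I'll enlarge these.

Run:
```python
import cv2,numpy as np
s=cv2.imread("pics/side0.png");t=cv2.imread("pics/top0.png")
a=cv2.resize(s[140:240,270:380],(660,600),interpolation=cv2.INTER_CUBIC)
b=cv2.resize(t[170:270,360:500],(800,571),interpolation=cv2.INTER_CUBIC)
c=cv2.resize(s[165:345,200:300],(333,600),interpolation=cv2.INTER_CUBIC)
d=cv2.resize(t[140:245,215:340],(714,600),interpolation=cv2.INTER_CUBIC)
for n,i in zip("abcd",(a,b,c,d)): cv2.imwrite(f"pics/crop_{n}.png",i)
```

```text
(no output)
```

View pics/crop_a.png

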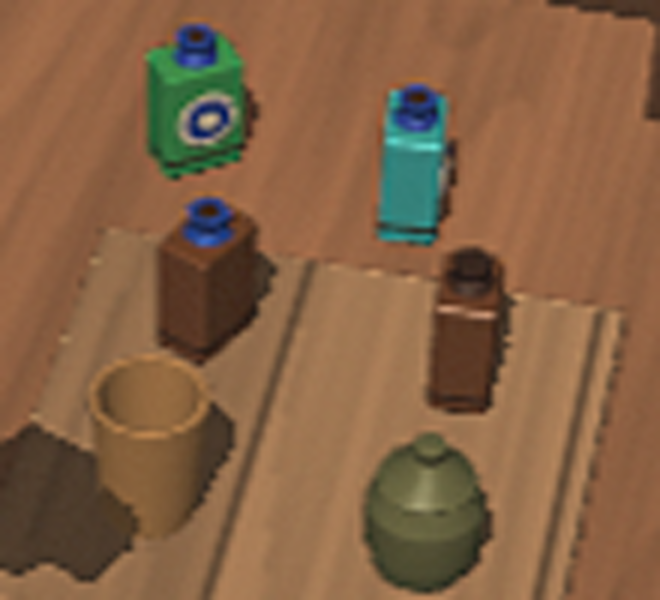

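View pics/crop_b.png

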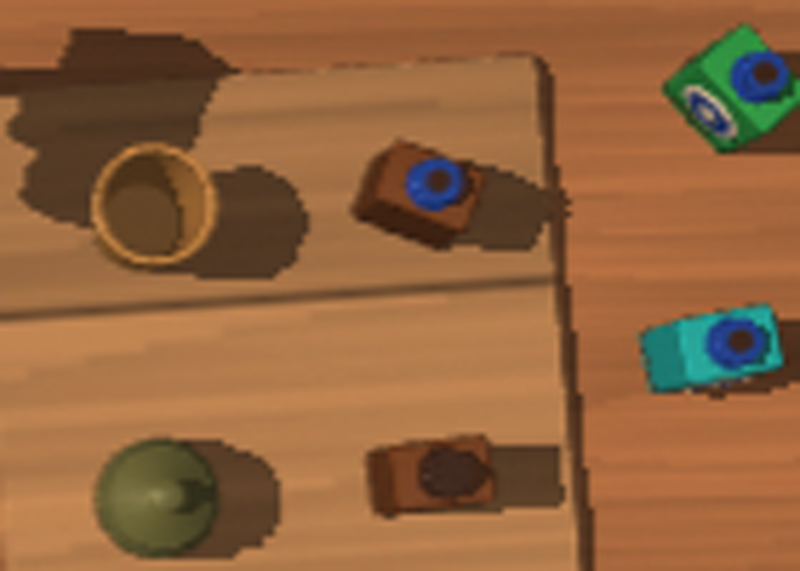

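View pics/crop_c.png

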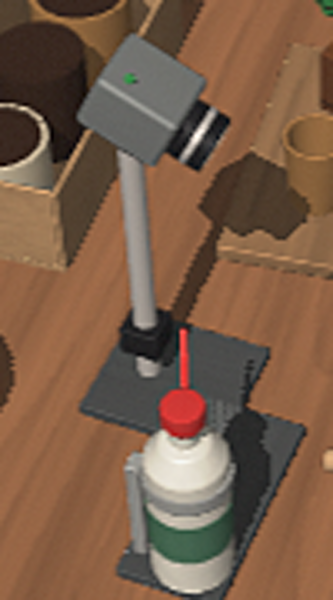

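View pics/crop_d.png

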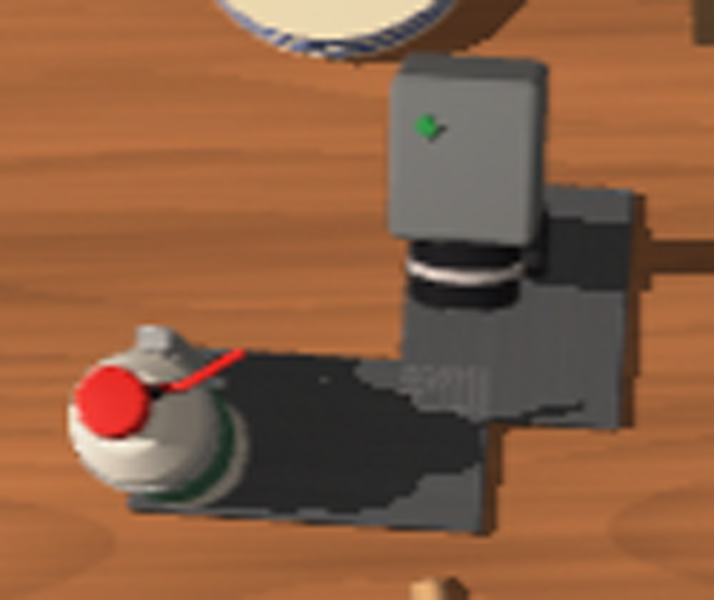

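Crops confirm it: the target is the brown body with a blue neck (side 304,186; top 433,203). The plain vase has a dark neck, and the green and turquoise ones stand off the board. The medallion is not visible from the side camera, which means the target has a negative yaw. Next I'll measure.

```bash
cat > h.py <<'E'
import cv2,numpy as np
from scipy.spatial.transform import Rotation as R
np.set_printoptions(precision=3,suppress=True)
from bench import env
C={n:env.camera_model(n) for n in("side","top")}
def ray(n,p):
    m=C[n];u=cv2.undistortPoints(np.array([[p]],float),np.array(m["K"]),np.array(m["dist"]))[0,0]
    T=np.array(m["camera_from_world"]);Rm=T[:3,:3];o=-Rm.T@T[:3,3];d=Rm.T@np.array([u[0],u[1],1]);return o,d/np.linalg.norm(d)
def plane(n,p,z):
    o,d=ray(n,p);return o+d*(z-o[2])/d[2]
def tri(ps,pt):
    o1,d1=ray("side",ps);o2,d2=ray("top",pt)
    A=np.c_[d1,-d2];t=np.linalg.lstsq(A,o2-o1,rcond=None)[0]
    a=o1+d1*t[0];b=o2+d2*t[1];return (a+b)/2,np.linalg.norm(a-b)
def proj(n,P):
    m=C[n];T=np.array(m["camera_from_world"]);rv=cv2.Rodrigues(T[:3,:3])[0]
    return cv2.projectPoints(np.atleast_2d(np.array(P,float)),rv,T[:3,3],np.array(m["K"]),np.array(m["dist"]))[0][:,0]
E
python3 - <<'E'
from h import *
s=cv2.imread("pics/side0.png");t=cv2.imread("pics/top0.png")
print("cams",ray("side",(0,0))[0],ray("top",(0,0))[0])
def comps(im,f,box,mn=8):
    x0,y0,x1,y1=box
    h=cv2.cvtColor(im,cv2.COLOR_BGR2HSV).astype(int);m=np.zeros(im.shape[:2],np.uint8)
    m[y0:y1,x0:x1]=f(h[y0:y1,x0:x1]).astype(np.uint8)
    n,l,st,c=cv2.connectedComponentsWithStats(m)
    return [(st[i],c[i]) for i in range(1,n) if st[i,4]>=mn]
blue=lambda h:(h[...,0]>100)&(h[...,0]<130)&(h[...,1]>120)&(h[...,2]>60)
red=lambda h:((h[...,0]<6)|(h[...,0]>174))&(h[...,1]>200)&(h[...,2]>110)
for n,im,bs in(("side",s,(290,170,320,200)),("top",t,(420,190,450,215))): print(n,"blue",comps(im,blue,bs))
for n,im,bs in(("side",s,(240,255,275,310)),("top",t,(220,195,262,225))): print(n,"red",comps(im,red,bs))
a=cv2.resize(s[165:205,285:325],(600,600),interpolation=cv2.INTER_CUBIC)
b=cv2.resize(t[188:220,415:451],(675,600),interpolation=cv2.INTER_CUBIC)
c=cv2.resize(s[170:225,215:280],(709,600),interpolation=cv2.INTER_CUBIC)
for n,i in zip("efg",(a,b,c)): cv2.imwrite(f"pics/crop_{n}.png",i)
E
```

```text
cams [ 238.087 1047.765 1292.436] [ 392.901  -38.547 1460.237]
side blue [(array([301, 173,   7,   8,  37], dtype=int32), array([304.216, 177.027]))]
top blue [(array([431, 198,  10,   9,  53], dtype=int32), array([435.283, 201.792]))]
side red [(array([249, 292,   9,   4,   9], dtype=int32), array([253.   , 294.333]))]
top red [(array([244, 202,  13,   6,  19], dtype=int32), array([250.737, 204.474])), (array([229, 204,  12,  12,  99], dtype=int32), array([234.758, 209.778]))]
```

View pics/crop_e.png

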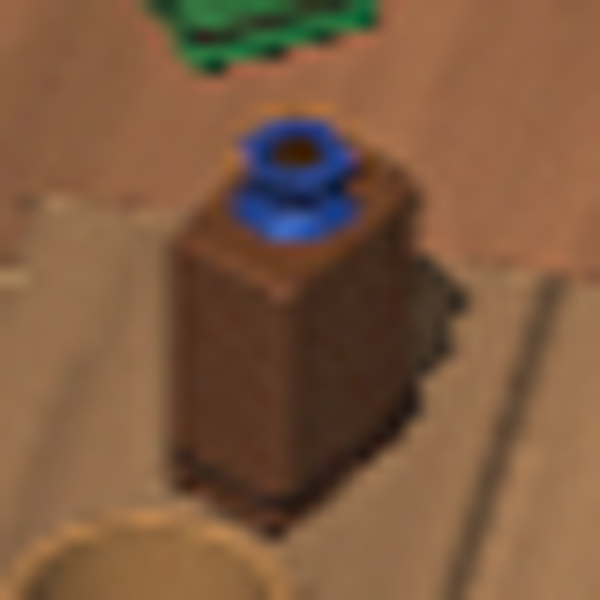

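View pics/crop_f.png

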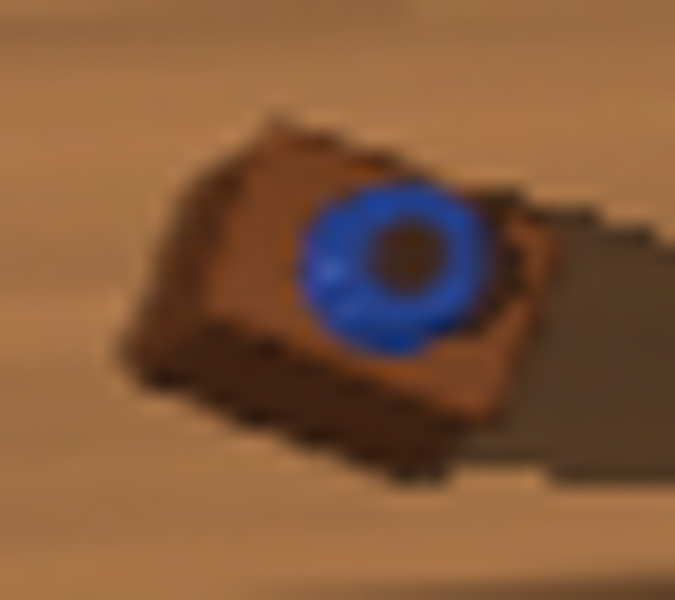

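View pics/crop_g.png

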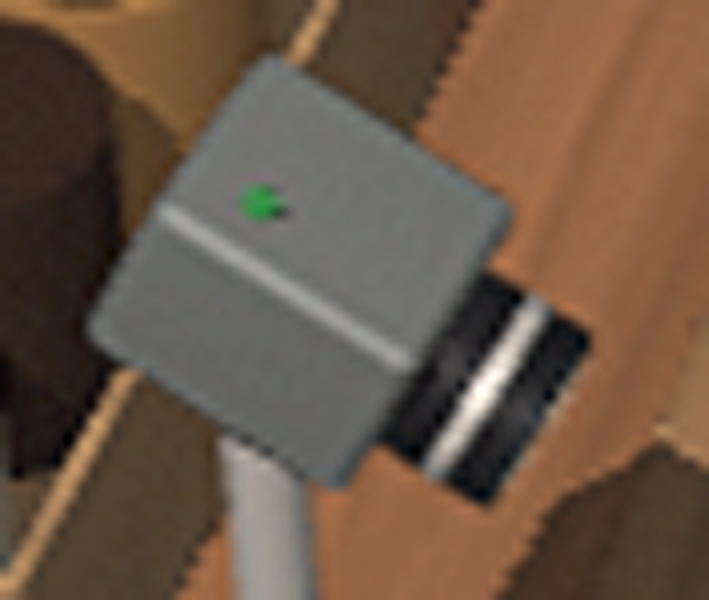

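Run:
```python
import cv2
t=cv2.imread("pics/top0.png");s=cv2.imread("pics/side0.png")
cv2.imwrite("pics/crop_h.png",cv2.resize(t[145:200,280:332],None,fx=10,fy=10,interpolation=cv2.INTER_CUBIC))
cv2.imwrite("pics/crop_i.png",cv2.resize(s[278:303,240:272],None,fx=20,fy=20,interpolation=cv2.INTER_CUBIC))
cv2.imwrite("pics/crop_j.png",cv2.resize(t[195:225,222:262],None,fx=16,fy=16,interpolation=cv2.INTER_CUBIC))
```

```text
(no output)
```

View pics/crop_h.png

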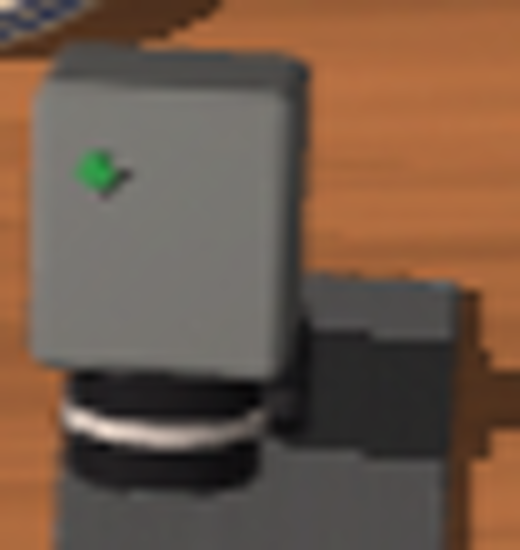

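View pics/crop_i.png

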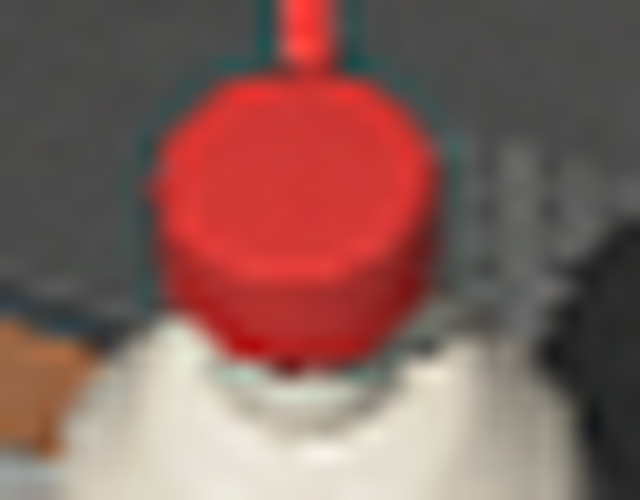

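View pics/crop_j.png

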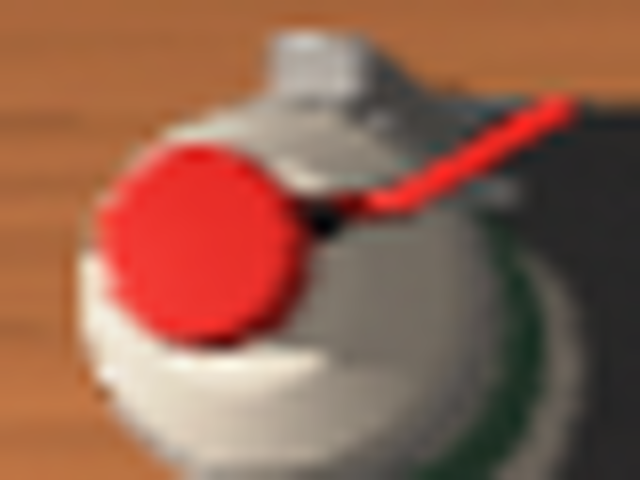

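Run:
```python
from h import *
f=lambda o,sc:(lambda x,y:((x+.5)/sc-.5+o[0],(y+.5)/sc-.5+o[1]))
E=f((285,165),15);F=f((415,188),18.75);G=f((215,170),10.909);H=f((280,145),10);I=f((240,278),20);J=f((222,195),16);D=f((215,140),5.714)
print("cap",tri(I(300,176),J(198,243)))
print("vase A,D,C:",*[tri(E(*a),F(*b)) for a,b in(((178,245),(280,122)),((285,297),(205,318)),((418,195),(490,418)))],sep="\n")
print("rim ",tri(E(298,148),F(410,252)))
T=[plane("top",F(*p),92)[:2] for p in((280,122),(548,232),(490,418),(205,318))];T=np.array(T);print("top plane corners",T,T.mean(0))
for i in range(4):
  e=T[(i+1)%4]-T[i];print(np.linalg.norm(e),np.degrees(np.arctan2(e[1],e[0])))
print("box P4 P1 P2 P3")
B=[tri(G(*a),H(*b)) for a,b in(((163,208),(42,82)),((275,58),(300,88)),((512,210),(283,378)),((410,368),(37,358)))]
for b in B:print(b)
# lens
print("lens approx",tri(G(540,420),H(163,478)))
print("plate yaw", [plane("top",D(*p),12)[:2] for p in((635,192),(617,428),(130,510),(480,533),(205,350))])
```

```text
cap (array([563.39 , 227.51 , 209.899]), np.float64(0.8346856670451284))
vase A,D,C:
(array([ 609.377, -312.053,   90.432]), np.float64(2.175726957576211))
(array([ 580.499, -298.547,   93.654]), np.float64(0.834571533854326))
(array([ 563.399, -341.697,   91.214]), np.float64(0.9984327117769713))
rim  (array([ 586.425, -326.455,  111.093]), np.float64(0.9288507192621257))
top plane corners [[ 610.216 -311.597]
 [ 592.149 -351.537]
 [ 563.797 -341.456]
 [ 580.31  -298.919]] [ 586.618 -325.877]
43.83675877543516 -114.33885469083438
30.09068725157624 160.42546961627497
45.629944868103294 68.78447041325612
32.482098070876056 -22.97372284864333
box P4 P1 P2 P3
(array([671.595,  76.056, 368.627]), np.float64(2.024281832354497))
(array([668.094,  15.982, 364.938]), np.float64(4.318456094138555))
(array([607.146,  23.187, 338.994]), np.float64(0.5220304064258567))
(array([612.729,  81.402, 340.008]), np.float64(0.8983237511302856))
lens approx (array([590.394,  54.97 , 305.732]), np.float64(2.0845030613967874))
plate yaw [array([696.177, -14.284]), array([568.95 ,  -1.712]), array([531.723, 259.529]), array([514.691,  72.399]), array([616.923, 218.435])]
```

```bash
cat >> h.py <<'E'
yaw=np.radians(-5.3);c,s_=np.cos(np.radians(25)),np.sin(np.radians(25))
LX=np.array([c*np.cos(yaw),c*np.sin(yaw),s_]);LZ=np.array([-s_*np.cos(yaw),-s_*np.sin(yaw),c]);LY=np.cross(LZ,LX)
LENS=np.array([592,54,301.]);FOCUS=LENS-150*LX
def st():
    s=env.get_state();return np.array(s["eef_pos"]),R.from_rotvec(s["tool_rot"]),s
def go(tp,tR=None):
    p,r,s=st();print("pos",p,"w",s["width"],"t",s["clock"],"F",s["contact_force"],"j",np.array(s["joints"]))
    M=r.as_matrix();print("toolx",M[:,0],"y",M[:,1],"z",M[:,2])
    d=r.inv().apply(np.array(tp)-p);print("shift tool cm",d/10)
    if tR is not None: print("turn deg",np.degrees((r.inv()*tR).as_rotvec()))
E
python3 - <<'E'
from h import *
f=lambda o,sc:(lambda x,y:((x+.5)/sc-.5+o[0],(y+.5)/sc-.5+o[1]))
print("tube tip",tri(f((200,165),3.333)(184,330),f((222,195),16)(565,105)))
print(LENS,FOCUS,LX,LY,LZ)
go((430,0,300))
E
```

```text
tube tip (array([583.341, 164.916, 217.981]), np.float64(1.1706107988308643))
[592.  54. 301.] [456.635  66.557 237.607] [ 0.902 -0.084  0.423] [0.092 0.996 0.   ] [-0.421  0.039  0.906]
pos [ 150.817 -606.191  213.399] w 91.03153253712291 t 0.1 F [ 0.381  0.883 -0.149] j [-1.423  0.494  1.346 -0.     1.302 -0.095]
toolx [ 0.241 -0.97  -0.001] y [-0.     0.001 -1.   ] z [0.97  0.241 0.   ]
shift tool cm [-52.099  -8.6    41.724]
```

step_arm:
  moves: "255 -3.1 -0.6 2.4 0 0 0; 255 -3.1 -0.6 2.4 0 0 0; 255 -3.1 -0.6 2.4 0 0 0; 255 -3.1 -0.6 2.4 0 0 0; 255 -3.1 -0.6 2.4 0 0 0"

```text
clock: 0.52
eef_pos: [228.7, -425.3, 240.2]
tool_rot: [-1.31, 1.036, -1.029]
contact_force: [1.6, -0.2, 0.8]
width: 60.8
```

step_arm:
  moves: "255 -3.1 -0.5 2.4 0 0 0; 255 -3.1 -0.5 2.4 0 0 0; 255 -3.1 -0.5 2.4 0 0 0; 255 -3.1 -0.5 2.4 0 0 0; 255 -3.1 -0.5 2.4 0 0 0"

```text
clock: 0.93
eef_pos: [309.8, -236.8, 266.2]
tool_rot: [-1.308, 1.039, -1.03]
contact_force: [-0.2, -1.3, -0.5]
width: 27.3
```

step_arm:
  moves: "255 -3.1 -0.5 2.4 0 0 0; 255 -3.1 -0.5 2.4 0 0 0; 255 -3.1 0 2 0 0 0; 255 -3.3 0 1 0 0 0; 255 -3.3 0 0 0 0 0"

```text
clock: 1.35
eef_pos: [352.0, -54.8, 278.7]
tool_rot: [-1.306, 1.036, -1.033]
contact_force: [1.0, 0.4, -0.8]
width: 0.2
```

```bash
python3 -c "
from h import *
go((563.4,227.5,240))"
```

```text
pos [351.99  -54.799 278.687] w 0.2336843279033315 t 1.35 F [ 1.039  0.367 -0.832] j [-0.327  0.026  1.831  0.005  1.284  1.008]
toolx [ 0.232 -0.973 -0.004] y [ 0.001  0.005 -1.   ] z [0.973 0.232 0.002]
shift tool cm [-22.549   4.022  27.096]
```

step_arm:
  moves: "255 -3.6 0 1.6 0 0 0; 255 -3.6 0 1.6 0 0 0; 255 -3.6 0 1.6 0 0 0; 255 -3.6 0 1.6 0 0 0; 255 -3.6 0 1.6 0 0 0"

```text
clock: 1.77
eef_pos: [384.0, 143.7, 279.8]
tool_rot: [-1.306, 1.037, -1.034]
contact_force: [1.4, -0.9, 0.5]
width: 0.7
```

step_arm:
  moves: "255 -2.6 0 2.6 0 0 0; 255 -2 0 3 0 0 0; 255 0 0 3 0 0 0; 255 0 0 3 0 0 0; 255 0 0 2 0 0 0"

```text
clock: 2.18
eef_pos: [504.8, 232.9, 279.1]
tool_rot: [-1.311, 1.031, -1.025]
contact_force: [-0.7, 0.3, -0.3]
width: 0.5
```

```bash
python3 -c "
from h import *
go((563.4,227.5,222))"
```

```text
pos [504.772 232.909 279.138] w 0.5040097519381644 t 2.1833 F [-0.657  0.306 -0.311] j [0.322 0.336 1.424 0.005 1.381 1.648]
toolx [ 0.241 -0.971 -0.005] y [-0.001  0.005 -1.   ] z [0.971 0.241 0.   ]
shift tool cm [1.965 5.705 5.559]
```

step_arm:
  moves: "255 0.7 1 2 0 0 0; 255 0.7 1 2 0 0 0; 255 0.5 1 1.4 0 0 0; 255 0 1 0.3 0 0 0; 255 0 0.6 0 0 0 0"

```text
clock: 2.6
eef_pos: [570.9, 230.4, 229.7]
tool_rot: [-1.311, 1.03, -1.023]
contact_force: [-0.7, -0.5, 0.7]
width: 0.4
```

```bash
python3 -c "
from h import *
go((563.4,227.5,200))"
```

```text
pos [570.864 230.378 229.698] w 0.36715562535931856 t 2.6 F [-0.698 -0.511  0.744] j [0.284 0.465 1.35  0.005 1.325 1.608]
toolx [ 0.242 -0.97  -0.005] y [-0.     0.005 -1.   ] z [0.97  0.242 0.001]
shift tool cm [ 0.114  2.968 -0.796]
```

step_arm:
  moves: "255 0.1 0.4 -0.8 0 0 0; 255 0 0.6 0 0 0 0; 255 0 0.5 0 0 0 0; 255 0 0.4 0 0 0 0; 255 0 0.2 0 0 0 0"

```text
clock: 3.02
eef_pos: [560.1, 227.7, 205.7]
tool_rot: [-1.314, 1.031, -1.022]
contact_force: [1.5, -1.6, 3.9]
width: 0.7
```

step_arm:
  moves: "255 0 0.2 0 0 0 0; 255 0 0.3 0 0 0 0; 255 0 0.3 0 0 0 0; 255 0 0.2 0 0 0 0; 255 0 0.1 0 0 0 0"

```text
clock: 3.43
eef_pos: [560.2, 227.7, 200.4]
tool_rot: [-1.311, 1.027, -1.024]
contact_force: [-3.3, -2.5, 6.9]
width: 0.5
```

step_arm:
  moves: "255 0 0.2 0 0 0 0; 255 0 0.2 0 0 0 0; 255 0 0.2 0 0 0 0; 255 0 0.2 0 0 0 0; 255 0 0.2 0 0 0 0"

```text
clock: 3.85
eef_pos: [560.3, 227.8, 200.0]
tool_rot: [-1.305, 1.022, -1.027]
contact_force: [-10.1, -4.6, 29.0]
width: 0.4
```

```bash
python3 -c "
from h import *
cv2.imwrite('pics/press.png',cv2.resize(env.snapshot('side')[230:350,200:320,::-1],None,fx=5,fy=5,interpolation=2))
go((563.4,227.5,240))"
```

```text
pos [560.262 227.78  200.01 ] w 0.45878777514048663 t 3.9 F [-9.33  -4.278 27.918] j [0.285 0.473 1.425 0.004 1.233 1.609]
toolx [ 0.244 -0.97  -0.004] y [ 0.009  0.006 -1.   ] z [0.97  0.244 0.01 ]
shift tool cm [ 0.088 -3.996  0.338]
```

View pics/press.png

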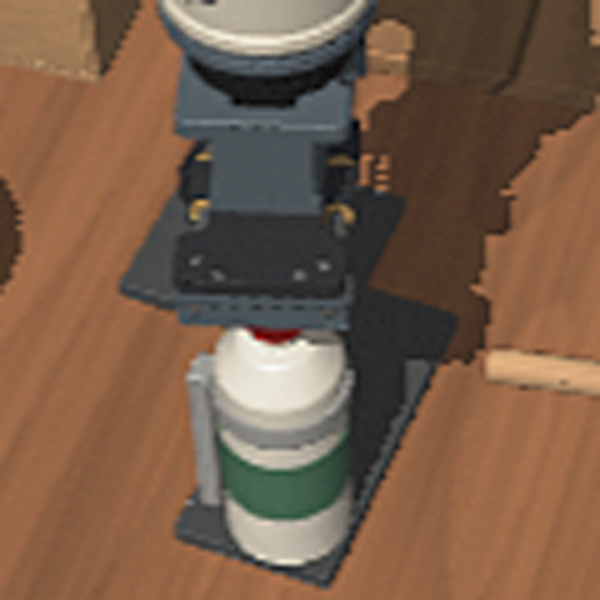

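The cap is at its stop: the force jumped to 29 N at z=200, and the picture shows it sunk under the fingers. Backing off straight up now.

step_arm:
  moves: "255 0 -1 0 0 0 0; 255 0 -1.5 0 0 0 0; 255 0 -1.5 0 0 0 0; 255 0 -2 0 0 0 0; 255 0 -2 0 0 0 0"

```text
clock: 4.32
eef_pos: [557.9, 227.4, 280.9]
tool_rot: [-1.308, 1.024, -1.025]
contact_force: [-0.0, 0.1, -0.7]
width: 0.6
```

step_arm:
  moves: "255 0 -1 -3 0 0 0; 255 0 0 -4 0 0 0; 255 0 0 -4 0 0 0; 255 0 0 -3 0 0 0; 255 0 0 -2 0 0 0"

```text
clock: 4.73
eef_pos: [402.4, 188.8, 293.1]
tool_rot: [-1.298, 1.019, -1.029]
contact_force: [0.5, 0.9, 0.5]
width: 0.5
```

```bash
python3 -c "
from h import *
for n in ('side','top'): cv2.imwrite('pics/%s1.png'%n,env.snapshot(n)[:,:,::-1])
a=cv2.imread('pics/side1.png');b=cv2.imread('pics/side0.png')
cv2.imwrite('pics/cmp.png',np.hstack([cv2.resize(i[265:315,235:275],None,fx=9,fy=9,interpolation=2) for i in(b,a)]))
VY=np.radians(-22.);vx=np.array([np.cos(VY),np.sin(VY),0]);vz=np.array([0,0,1.]);vy=np.cross(vz,vx)
go((586.5,-326,150),R.from_matrix(np.c_[-vy,-vz,vx]))"
```

```text
pos [401.952 188.741 293.37 ] w 0.661206603967569 t 4.8333 F [ 0.059 -0.037 -0.004] j [0.301 0.144 1.653 0.005 1.327 1.624]
toolx [ 0.244 -0.97  -0.006] y [ 0.015  0.01  -1.   ] z [0.97  0.244 0.017]
shift tool cm [54.501 14.113  5.119]
turn deg [-0.817 36.103 -0.616]
```

View pics/cmp.png

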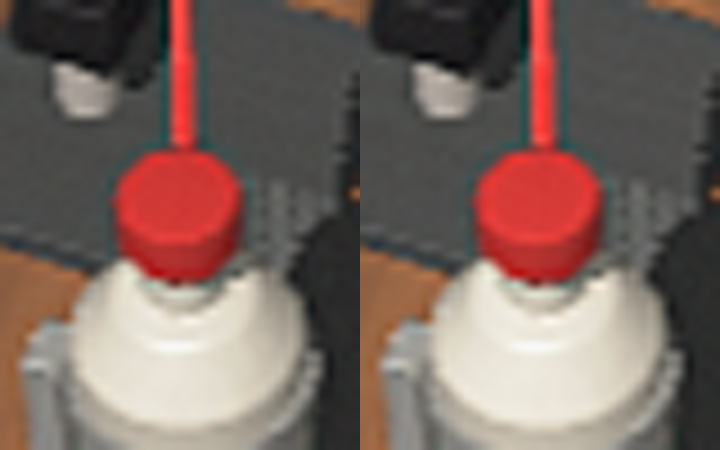

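The before and after crops match, so the cap has sprung back. Going to the vase.

step_arm:
  moves: "255 4 0 -1 0 0 0; 255 4 0 -1 0 0 0; 255 4 0 -1 0 0 0; 255 4 0 -1 0 0 0; 255 4 0 -1 0 0 0"

```text
clock: 5.25
eef_pos: [404.7, -15.5, 292.7]
tool_rot: [-1.298, 1.003, -1.019]
contact_force: [1.4, -0.5, 1.1]
width: 0.5
```

step_arm:
  moves: "0 4 0 -0.5 0 0 0; 0 4 0 -0.5 0 0 0; 0 4 0 -0.5 0 0 0; 0 4 0 -0.5 0 0 0; 0 4 0 -0.5 0 0 0"

```text
clock: 5.67
eef_pos: [432.5, -222.9, 292.4]
tool_rot: [-1.295, 0.999, -1.023]
contact_force: [1.0, 0.3, -1.1]
width: 31.0
```

step_arm:
  moves: "0 0 0 0 -0.8 7 -0.6; 0 0 0 0 0 7 0; 0 0 0 0 0 7 0; 0 0 0 0 0 7 0; 0 0 0 0 0 7 0"

```text
clock: 6.08
eef_pos: [435.8, -235.5, 291.7]
tool_rot: [-1.005, 1.454, -1.479]
contact_force: [0.3, -0.0, 0.2]
width: 64.0
```

```bash
python3 -c "
from h import *
VY=np.radians(-22.);vx=np.array([np.cos(VY),np.sin(VY),0]);vz=np.array([0,0,1.]);vy=np.cross(vz,vx)
go((586.5,-326,150),R.from_matrix(np.c_[-vy,-vz,vx]))"
```

```text
pos [ 435.832 -235.532  291.689] w 64.03160630628591 t 6.0833 F [ 0.325 -0.008  0.219] j [-0.62   0.225  1.551  0.006  1.348  1.31 ]
toolx [-0.352 -0.936 -0.001] y [ 0.017 -0.005 -1.   ] z [ 0.936 -0.352  0.018]
shift tool cm [ 3.173 14.47  17.034]
turn deg [-1.016  1.37  -0.072]
```

step_arm:
  moves: "0 0.8 2 3.4 -1 1.4 0; 0 0.8 3 3.4 0 0 0; 0 0.8 3 3.4 0 0 0; 0 0.7 3 3.4 0 0 0; 0 0 2 2.8 0 0 0"

```text
clock: 6.5
eef_pos: [575.1, -325.9, 172.5]
tool_rot: [-0.988, 1.484, -1.504]
contact_force: [0.3, -0.0, 0.2]
width: 90.7
```

step_arm:
  moves: "0 0 1 0.3 0 0 0; 0 0 0 0 0 0 0; 0 0 0 0 0 0 0; 0 0 0 0 0 0 0; 0 0 0 0 0 0 0"

```text
clock: 6.92
eef_pos: [581.2, -328.6, 156.5]
tool_rot: [-0.989, 1.488, -1.5]
contact_force: [-0.9, 0.3, 0.4]
width: 91.4
```

```bash
python3 -c "
from h import *
VY=np.radians(-22.);vx=np.array([np.cos(VY),np.sin(VY),0]);vz=np.array([0,0,1.]);vy=np.cross(vz,vx)
go((586.5,-326,45),R.from_matrix(np.c_[-vy,-vz,vx]))
for n,b in (('side',(260,120,390,240)),('top',(380,150,500,260))):
  i=env.snapshot(n)[:,:,::-1];cv2.imwrite('pics/hov_%s.png'%n,cv2.resize(i[b[1]:b[3],b[0]:b[2]],None,fx=5,fy=5,interpolation=2))"
```

```text
pos [ 581.186 -328.568  156.452] w 91.38268140141157 t 6.9167 F [-0.881  0.304  0.362] j [-0.605  0.603  1.306  0.002  1.224  1.362]
toolx [-0.387 -0.922 -0.   ] y [ 0.008 -0.003 -1.   ] z [ 0.922 -0.387  0.008]
shift tool cm [-0.441 11.148  0.297]
turn deg [-0.481 -0.753 -0.003]
```

View pics/hov_side.png

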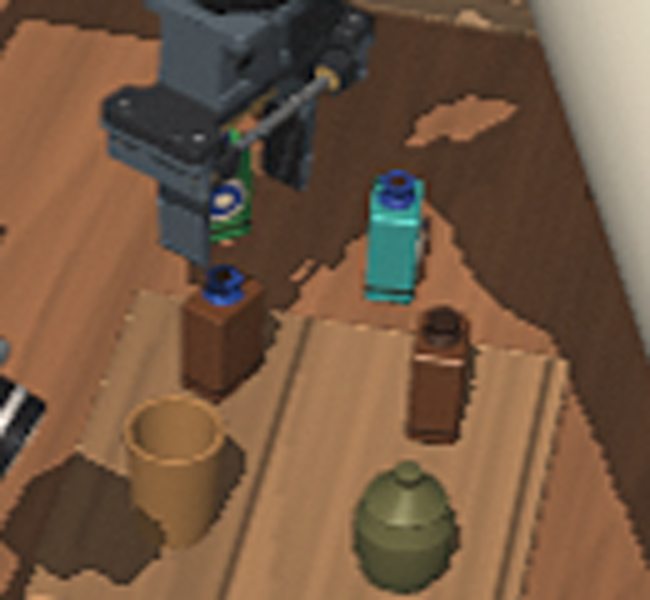

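View pics/hov_top.png

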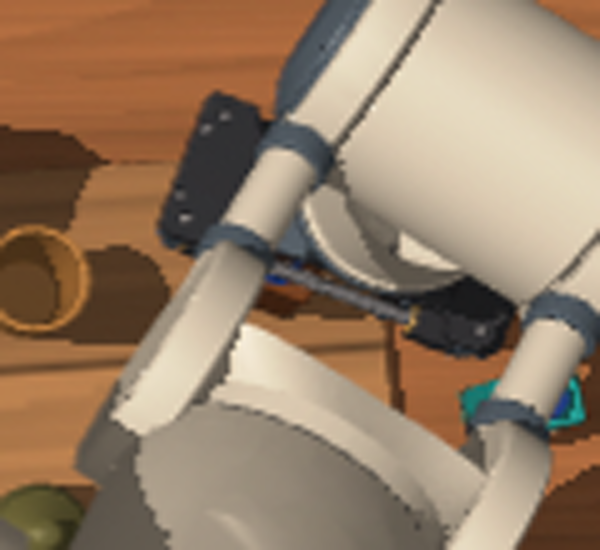

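The side view shows the jaws opening across the vase's narrow sides, with its neck between the fingers at crop (222,285). The tumbler and the turquoise look-alike are well clear. Descending.

step_arm:
  moves: "0 -0.4 1 0.3 -0.5 -0.7 0; 0 0 2 0 0 0 0; 0 0 2 0 0 0 0; 0 0 1 0 0 0 0; 0 0 0 0 0 0 0"

```text
clock: 7.43
eef_pos: [587.6, -326.1, 98.2]
tool_rot: [-1.001, 1.479, -1.49]
contact_force: [-0.3, 0.1, 0.0]
width: 91.3
```

```bash
python3 -c "
from h import *
VY=np.radians(-22.);vx=np.array([np.cos(VY),np.sin(VY),0]);vz=np.array([0,0,1.]);vy=np.cross(vz,vx)
go((586.5,-326,45),R.from_matrix(np.c_[-vy,-vz,vx]))
for n,b in (('side',(260,120,390,240)),):
  i=env.snapshot(n)[:,:,::-1];cv2.imwrite('pics/hov2_%s.png'%n,cv2.resize(i[b[1]:b[3],b[0]:b[2]],None,fx=5,fy=5,interpolation=2))"
```

```text
pos [ 587.593 -326.068   98.219] w 91.30630750110362 t 7.4333 F [-0.288  0.118  0.025] j [-0.595  0.672  1.346 -0.     1.117  1.357]
toolx [-0.373 -0.928  0.002] y [ 0.005 -0.004 -1.   ] z [ 0.928 -0.373  0.006]
shift tool cm [ 0.026  5.321 -0.137]
turn deg [-0.354  0.123  0.092]
```

View pics/hov2_side.png

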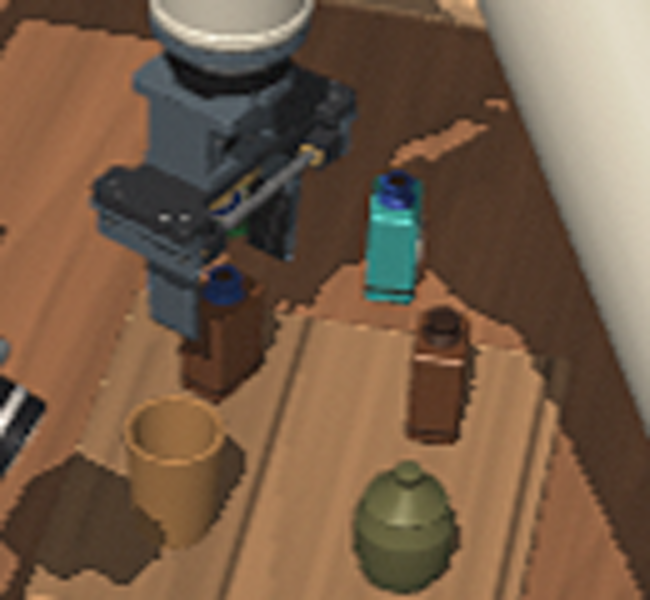

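step_arm:
  moves: "0 0 1.5 -0.1 0 0 0; 0 0 1.5 0 0 0 0; 0 0 1.3 0 0 0 0; 0 0 0.6 0 0 0 0; 0 0 0.2 0 0 0 0"

```text
clock: 7.9
eef_pos: [590.1, -327.5, 51.1]
tool_rot: [-0.999, 1.471, -1.494]
contact_force: [-0.1, 0.8, -0.2]
width: 91.0
```

```bash
python3 -c "
from h import *
VY=np.radians(-22.);vx=np.array([np.cos(VY),np.sin(VY),0]);vz=np.array([0,0,1.]);vy=np.cross(vz,vx)
go((586.5,-326,45),R.from_matrix(np.c_[-vy,-vz,vx]))
for n,b in (('side',(260,120,390,240)),):
  i=env.snapshot(n)[:,:,::-1];cv2.imwrite('pics/hov3_%s.png'%n,cv2.resize(i[b[1]:b[3],b[0]:b[2]],None,fx=5,fy=5,interpolation=2))"
```

```text
pos [ 590.096 -327.484   51.119] w 91.03655097206509 t 7.9 F [-0.06   0.806 -0.19 ] j [-0.595  0.729  1.379 -0.     1.02   1.357]
toolx [-0.372 -0.928  0.003] y [ 0.011 -0.008 -1.   ] z [ 0.928 -0.372  0.013]
shift tool cm [-0.006  0.607 -0.397]
turn deg [-0.766  0.18   0.183]
```

View pics/hov3_side.png

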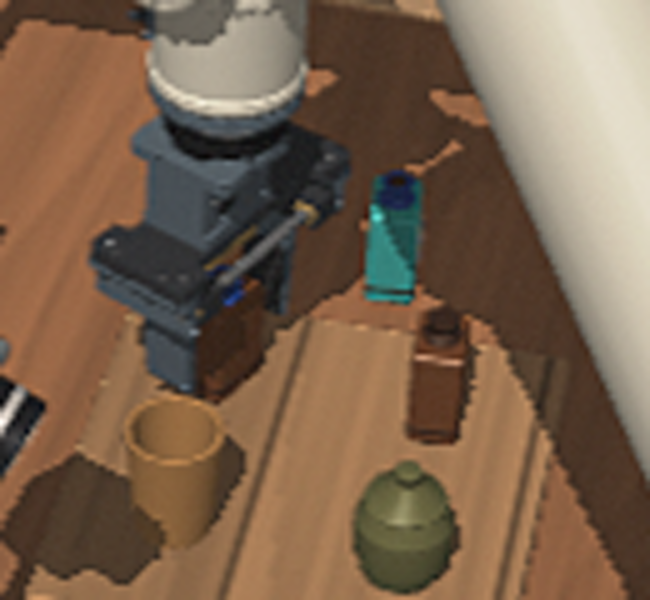

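step_arm:
  moves: "0 0 0.5 -0.4 -0.8 0.2 0.2; 0 0 0 0 0 0 0; 150 0 0 0 0 0 0; 255 0 0 0 0 0 0; 255 0 0 0 0 0 0"

```text
clock: 8.37
eef_pos: [587.0, -326.6, 47.9]
tool_rot: [-1.002, 1.487, -1.487]
contact_force: [0.8, -0.8, -0.8]
width: 73.8
```

step_arm:
  moves: "255 0 0 0 0 0 0; 255 0 0 0 0 0 0; 255 0 0 0 0 0 0; 255 0 0 0 0 0 0; 255 0 0 0 0 0 0"

```text
clock: 8.78
eef_pos: [587.4, -326.9, 48.8]
tool_rot: [-1.001, 1.485, -1.488]
contact_force: [-0.4, 0.1, -1.4]
width: 50.2
```

```bash
python3 -c "
from h import *
go(FOCUS-25*LZ,R.from_matrix(np.c_[-LY,-LZ,LX]))
for n,b in (('side',(260,120,390,240)),):
  i=env.snapshot(n)[:,:,::-1];cv2.imwrite('pics/hov4_%s.png'%n,cv2.resize(i[b[1]:b[3],b[0]:b[2]],None,fx=5,fy=5,interpolation=2))"
```

```text
pos [ 587.387 -326.912   48.792] w 50.203784459216465 t 8.7833 F [-0.381  0.063 -1.408] j [-0.597  0.734  1.376  0.     1.03   1.359]
toolx [-0.375 -0.927  0.   ] y [ 0.001 -0.001 -1.   ] z [ 0.927 -0.375  0.002]
shift tool cm [-31.865 -16.667 -25.846]
turn deg [ 24.728 -16.467   3.68 ]
```

View pics/hov4_side.png

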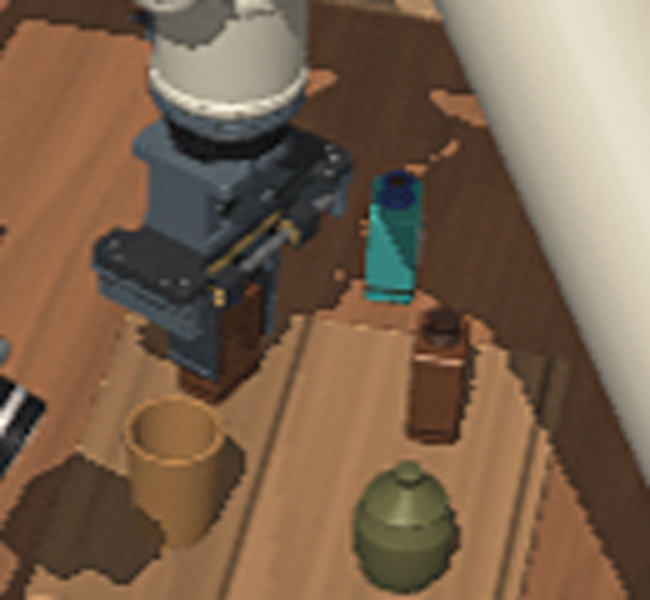

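Gripped at 50.2 mm, which matches the vase's width. Lifting now; the vase centre is about 13 mm behind the TCP.

step_arm:
  moves: "255 0 -1 0 0 0 0; 255 0 -2 0 0 0 0; 255 0 -2 0 0 0 0; 255 0 -2 0 0 0 0; 255 0 -2 0 0 0 0"

```text
clock: 9.25
eef_pos: [584.3, -324.7, 138.9]
tool_rot: [-1.005, 1.495, -1.48]
contact_force: [0.6, -0.3, -2.2]
width: 49.9
```

step_arm:
  moves: "255 0 -3 0 0 0 0; 255 0 -3 0 0 0 0; 255 0 -3 -1 0 0 0; 255 0 -2 -2 0 0 0; 255 0 -0.5 -2 0 0 0"

```text
clock: 9.67
eef_pos: [539.6, -306.7, 265.2]
tool_rot: [-1.004, 1.49, -1.483]
contact_force: [-0.3, -0.8, -1.3]
width: 49.8
```

```bash
python3 -c "
from h import *
go(FOCUS-13*LZ,R.from_matrix(np.c_[-LY,-LZ,LX]))
i=env.snapshot('side')[:,:,::-1];cv2.imwrite('pics/lift.png',i)"
```

```text
pos [ 539.587 -306.674  265.214] w 49.84434023749913 t 9.6667 F [-0.265 -0.821 -1.286] j [-0.613  0.447  1.281  0.     1.417  1.342]
toolx [-0.375 -0.927 -0.001] y [-0.003  0.003 -1.   ] z [ 0.927 -0.375 -0.004]
shift tool cm [-31.65    4.068 -21.13 ]
turn deg [ 25.045 -16.46    3.537]
```

View pics/lift.png

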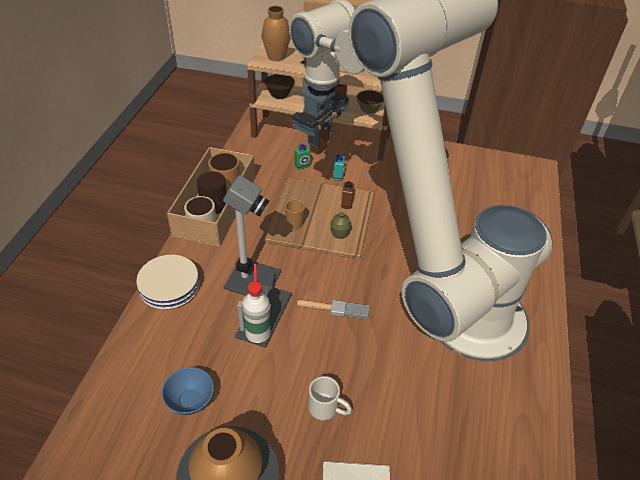

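step_arm:
  moves: "255 -0.8 0 -2 0 0 0; 255 -1.2 0 -3 0 0 0; 255 -1.2 0 -3 0 0 0; 255 -1.5 0 -3 0 0 0; 255 -2 0 -2.4 0 0 0"

```text
clock: 10.13
eef_pos: [433.9, -192.4, 269.4]
tool_rot: [-1.001, 1.489, -1.489]
contact_force: [1.3, -0.1, -1.9]
width: 50.2
```

step_arm:
  moves: "255 -2.5 0 -1 0 0 0; 255 -2.5 0 -1 3 0 0; 255 -2.5 0 -1 3 0 0; 255 -2.5 0 -1 3 0 0; 255 -2.5 0 -1 3 0 0"

```text
clock: 10.55
eef_pos: [430.9, -52.5, 269.2]
tool_rot: [-0.866, 1.297, -1.613]
contact_force: [1.2, 0.4, -2.3]
width: 50.1
```

```bash
python3 -c "
from h import *
go(FOCUS-13*LZ-20*LX,R.from_matrix(np.c_[-LY,-LZ,LX]))"
```

```text
pos [430.915 -52.457 269.194] w 50.119790148507185 t 10.55 F [ 1.169  0.356 -2.301] j [-0.232  0.055  1.855 -0.038  1.017  1.747]
toolx [-0.382 -0.924 -0.002] y [ 0.2   -0.081 -0.976] z [ 0.902 -0.373  0.216]
shift tool cm [-11.599   4.353  -4.418]
turn deg [ 12.433 -16.309   5.416]
```

step_arm:
  moves: "255 -2 0.5 -0.7 2.4 -3.2 1; 255 -2 0.5 -0.7 2.4 -3.2 1; 255 -2 0.5 -0.7 2.4 -3.2 1; 255 -2 0.5 -0.4 2.4 -3.2 1; 255 -1.5 0.5 0 2.4 -3.2 1"

```text
clock: 10.97
eef_pos: [438.6, 52.1, 242.2]
tool_rot: [-0.849, 0.922, -1.464]
contact_force: [0.3, -1.3, -3.2]
width: 49.8
```

```bash
python3 -c "
from h import *
go(FOCUS-13*LZ,R.from_matrix(np.c_[-LY,-LZ,LX]))"
```

```text
pos [438.596  52.091 242.189] w 49.75388780415429 t 10.9667 F [ 0.325 -1.333 -3.152] j [ 0.024  0.023  2.066 -0.088  0.614  1.741]
toolx [-0.087 -0.996  0.003] y [ 0.428 -0.041 -0.903] z [ 0.9   -0.077  0.43 ]
shift tool cm [-1.601  2.427  1.304]
turn deg [-0.449  0.358  0.051]
```

step_arm:
  moves: "255 -0.4 0.6 0.3 -0.4 0.3 0; 255 -0.4 0.6 0.3 0 0 0; 255 -0.4 0.6 0.3 0 0 0; 255 -0.3 0.3 0.2 0 0 0; 255 0 0 0 0 0 0"

```text
clock: 11.38
eef_pos: [459.2, 67.4, 227.0]
tool_rot: [-0.852, 0.933, -1.464]
contact_force: [-0.7, 0.8, -2.3]
width: 50.2
```

```bash
python3 -c "
from h import *
go(FOCUS-13*LZ,R.from_matrix(np.c_[-LY,-LZ,LX]))
for n in('side','top'):
  i=env.snapshot(n)[:,:,::-1];cv2.imwrite('pics/end_%s.png'%n,i)
s=cv2.imread('pics/end_side.png');cv2.imwrite('pics/end_crop.png',cv2.resize(s[140:290,200:350],None,fx=4,fy=4,interpolation=2))
t=cv2.imread('pics/end_top.png');cv2.imwrite('pics/end_cropt.png',cv2.resize(t[130:280,220:370],None,fx=4,fy=4,interpolation=2))
print(proj('side',[FOCUS,LENS]),proj('top',[FOCUS,LENS]))"
```

```text
pos [459.166  67.36  226.951] w 50.173528938492055 t 11.3833 F [-0.681  0.835 -2.271] j [ 0.069  0.089  2.042 -0.125  0.584  1.821]
toolx [-0.092 -0.996  0.001] y [ 0.42  -0.04  -0.907] z [ 0.903 -0.083  0.421]
shift tool cm [0.103 0.231 0.229]
turn deg [0.071 0.073 0.041]
[[314.166 240.873]
 [264.022 209.131]] [[294.409 248.204]
 [296.31  191.594]]
```

View pics/end_crop.png

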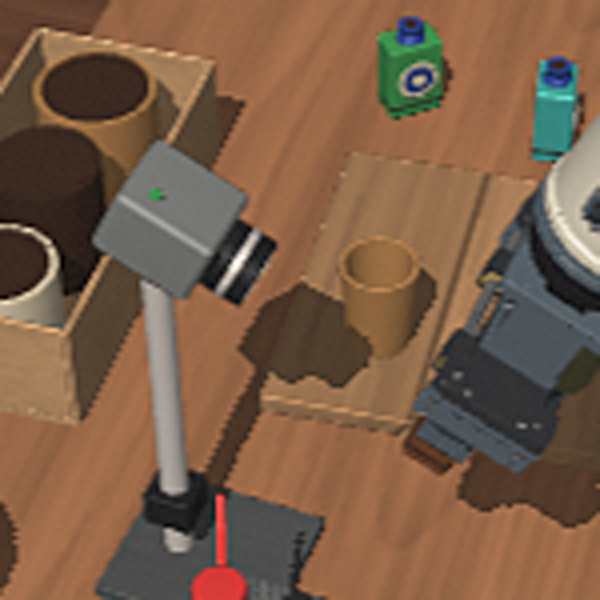

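View pics/end_cropt.png

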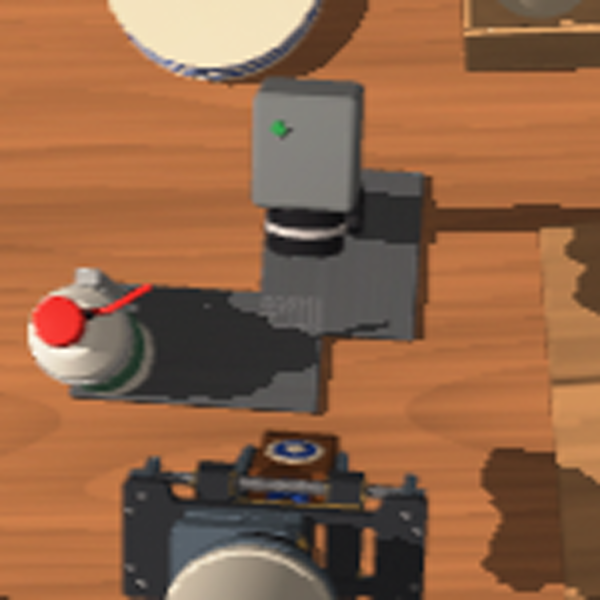

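The medallion faces the lens at top pixel (293,242). Making a last 3 mm trim, then settling and checking.

step_arm:
  moves: "255 0.1 0.2 0.2 0 0 0; 255 0 0 0 0 0 0; 255 0 0 0 0 0 0; 255 0 0 0 0 0 0; 255 0 0 0 0 0 0"

```text
clock: 11.9
eef_pos: [461.6, 64.3, 226.6]
tool_rot: [-0.852, 0.934, -1.466]
contact_force: [0.1, 0.2, -2.8]
width: 50.1
```

```bash
python3 -c "
from h import *
go(FOCUS-13*LZ,R.from_matrix(np.c_[-LY,-LZ,LX]))
print('vel',env.get_state()['joint_velocities'])
i=env.snapshot('top')[:,:,::-1];s=env.snapshot('side')[:,:,::-1].copy();h=cv2.cvtColor(i.copy(),cv2.COLOR_BGR2HSV).astype(int)
cv2.imwrite('pics/fin.png',cv2.resize(i[225:265,270:320],None,fx=14,fy=14,interpolation=2));cv2.imwrite('pics/fin_side.png',s)
m=FOCUS+18.5*LX-4*LZ
print('expect medallion',proj('top',m),'corners top+x', proj('top',[FOCUS+17*LX+30*LZ+k*25*LY for k in(1,-1)]),'bottom',proj('top',[FOCUS+17*LX-44*LZ+k*25*LY for k in(1,-1)]))
print('side bottom corners',proj('side',[FOCUS+a*17*LX-44*LZ+k*25*LY for a,k in((1,1),(-1,1),(1,-1))]))
cv2.imwrite('pics/fin_s2.png',cv2.resize(s[220:270,290:350],None,fx=12,fy=12,interpolation=2))"
```

```text
pos [461.566  64.292 226.576] w 50.10953421107014 t 11.9 F [ 0.113  0.223 -2.843] j [ 0.06   0.093  2.04  -0.121  0.582  1.812]
toolx [-0.094 -0.996  0.001] y [ 0.42  -0.041 -0.907] z [ 0.903 -0.085  0.422]
shift tool cm [-0.18   0.084  0.002]
turn deg [ 0.066 -0.059  0.109]
vel [-0.004 -0.002  0.001  0.001  0.003 -0.   ]
expect medallion [[294.806 240.911]] corners top+x [[283.3   245.733]
 [303.301 247.105]] bottom [[287.004 235.302]
 [305.91  236.582]]
side bottom corners [[297.984 252.733]
 [309.138 259.744]
 [304.783 239.598]]
```

View pics/fin.png

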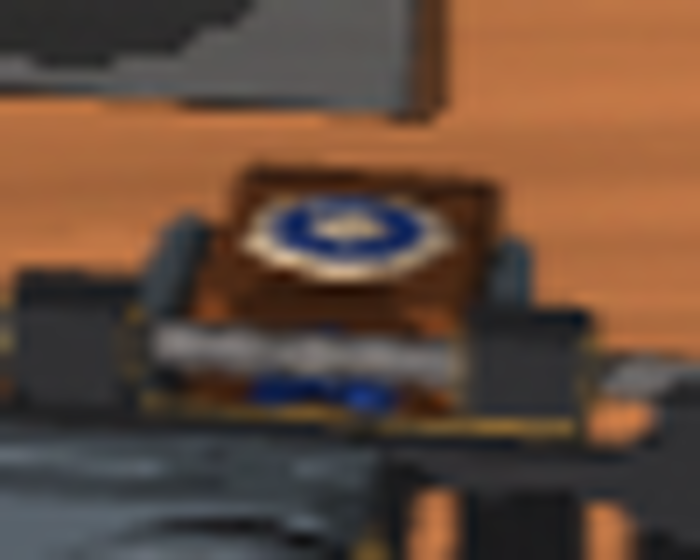

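View pics/fin_s2.png

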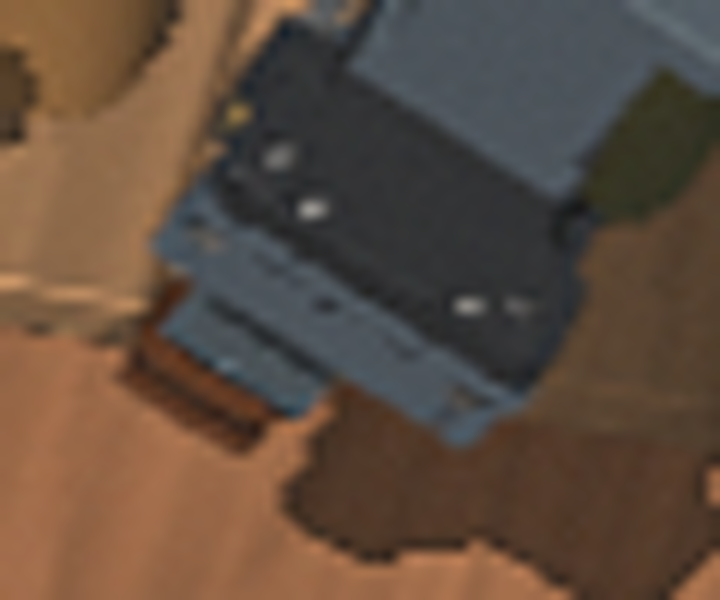

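View pics/fin_side.png

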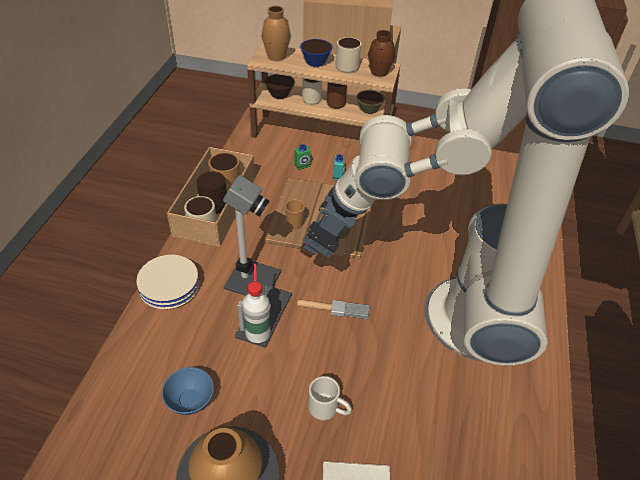

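The final pictures show the medallion at top pixel (294.6,241.3), against a predicted (294.8,240.9). The vase's bottom corners fall within about 3 px (roughly 6 mm) of prediction, and the arm is still. Handing in.

```bash
python3 -c "
from bench import env
print(env.hand_in())"
```

```text
the job is handed in; nothing more can be done
None
```

I pressed the cap, then took the vase off the board and held it in front of the lens. The job was handed in at about 12 s of the 64 s, and no verdict was reported.

- **Cap:** I pressed it with the closed fingers until the force jumped to about 29 N at z = 200 mm, which was its stop. A before-and-after crop shows it back up.
- **Vase:** I gripped the blue-necked vase by its narrow sides at 50.2 mm and lifted it clear of the board. It is held with the medallion facing the lens and the neck up.

**Last checks:**
- **Position:** the tool was within about 2 mm and 0.2° of the measured target and at rest, and the grip was still 50.1 mm wide.
- **Medallion:** it was seen at top-view pixel (294.6, 241.3), against a predicted (294.8, 240.9). No finger is on its face in the picture.
- **Disagreements:** the vase's lower corners were 2–3 px (about 6 mm) off prediction in both views. The vase's rim had also measured about 5 mm higher than the stated size. Both are well inside the 25 mm tolerance.
- **Other objects:** none that can be seen in the final side view look moved. The arm hides the plain vase and the jar there, so I did not re-check those two after the lift.

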